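Sort spacing bars into the jogging tray and square them with the jog lever

ROBOT

A 7-joint arm with a two-finger parallel gripper is mounted at the origin on a cart in front of the work surface, level with it; the furniture and walls round the work are solid. World frame = base frame: x ahead of the robot, y to its left, z up, the work surface at z = 0. Lengths are in m, angles in rad, forces in N, time in s.
With the tool pointing down it reaches from about 0.425 to 0.95 m from the base axis. Payload 4.7 kg.
Tool frame: the origin (TCP) lies where the fingers leave the gripper's body, on its centre line; the fingertips stand 73 mm ahead of it and the grasp point (between the pads) lies 54 mm ahead of it (r.hold_point_z is the distance from the TCP to the grasp point, in m); z points along the fingers, y is the line along which they close (so a half turn about z gives the same grasp; the last joint's range is limited). The gripper opens to 85 mm and grips with 20 to 120 N. Pads are 22 mm wide; open, the fingers measure 114 mm over their backs; the gripper's body (76 mm by 85 mm) begins 54 mm behind the grasp point. The pads swing forward as they close: fully open they stand 13 mm farther back than shut.
Start: joints at [-1.377, 0.469, -0.049, 1.532, 0.024, 1.141, -0.082], TCP at [0.149, 0.658, 0.304] pointing down, gripper open.
Joint ranges: [-2.59, 2.59], [-0.33, 1.99], [-1.39, 1.29], [0.1, 2.45], [-1.04, 4.18], [0.21, 1.99], [-2.66, 2.66]. Speed limits (rad/s): [2.57, 2.57, 3.14, 3.14, 3.14, 3.14, 3.14].

INTERFACE

Orientations are given as a unit quaternion [x, y, z, w].
In Python, from rig import r gives the robot as it stands.
- The arm moves only by the shell command python3 -m pendant 'ROWS' [OPENING] [FORCE]. ROWS is JSON, a list that holds one entry, the list of rows, each a list of 6 numbers: the shift along the world's x, y, z in m, then the turn, a rotation vector about the world's x, y, z in rad. In form: [[[dx, dy, dz, ax, ay, az], ...]]. A call has 1 to 10 rows; each row is the pose to reach, as a shift and turn from the pose commanded when the call began; what a row does not reach only later rows make up. A row lasts 1/10 s, in which the tool goes at most 50 mm and 8.59 degrees, less where a joint would pass 70% of its speed; a pose out of reach is approached as far as the arm can. A call with a gripper value outside its range is refused whole. OPENING is the finger opening in m, from 0 to 0.0854, set as the call begins (- or left out, the last holds). The fingers move at their own pace and stop on an object; FORCE is the grip in N (left out, the last holds). Time passes only in rows, so rows that repeat a pose let the fingers close. It gives the time, the measured TCP pose, the force, the opening and the grip force at its end, in the units of the state.
- r.get_state(): the state, without advancing time (a new reading comes with each control period).
- r.camera(name): name is "side" or "top"; returns a dict with "frame" (400x640x3 uint8, blue, green, red), "fx", "fy", "cx", "cy" (pixels), "k1" (the pictures are not rectified: a ray, as slopes to the right and down, at radius r is drawn at 1 + k1 r^2 times it, then the intrinsics apply), "world_to_cam" (4x4, takes a point from world to camera coordinates). Camera axes: x right, y down, z forward; pixel columns grow to the right and rows downward; lengths in m; the calibration is good to about 2 mm. A picture is of the moment at which its call begins. There is no depth.
- r.job_done(): hands the job in; it is judged then, once.
The state is a dict: "clock": time; "joint_positions": joint angles; "joint_vel": joint speeds; "tau": joint torques, N m; "eef_pos": TCP position; "ee_rot": TCP orientation; "wrist_force": force on the tool from outside, world axes, zero at the start; "torque": the same for the moment, N m; "finger_gap": finger opening in m; "grasp_force": force on a finger pad.
Only numpy, scipy, OpenCV 4.12 (cv2) and the standard library are available. Lean on these libraries where they do the work, as an engineer would, in place of code of your own. Each camera call takes 0.05 s, during which the arm holds its last target. There are 200 camera calls.

TASK

Sort the dark steel spacing bars on the bench by length into the jogging tray, one to a lane: long bars flat in the lanes of the left (longer) row, short bars in those of the right row. When all are in, tilt the spring-centred jog lever itself fully to the left, hold it about a second and let it spring back upright, then do the same to the right, so that each bar ends flush against the outer stop of its row. Leave the other things on the bench where they are.

Things in the scene. Friction and masses are not known exactly. Their poses are not given: they have to be found in the camera images.
- tray: Grey jogging tray with a jog lever on its near side, fixed on the bench, place and yaw vary. Origin on the bench under the centred pusher; x away from the robot, y left, z up. In its frame (mm): left row between pusher and stop face y=109, right row between pusher and stop face y=-84; row floor z=10; stops 8 thick, top z=28; lever housing 56x70 centred at x=-137, y=0, top z=50.
- left_row (a point): Middle of the left row, for long bars, on its floor; axes as the tray's. Three lanes run along y, centre lines at x=-52, 0, +52 mm, each 26 wide, parted by ribs 26 wide and only 5 high. One bar to a lane. From pusher to stop 101 mm (this point is midway): a long bar has 16 mm of play; against the stop its centre is 8 mm beyond this point (+y) and 10 mm above it.
- right_row (a point): Middle of the right row, for short bars, on its floor; axes as the tray's. Three lanes run along y, centre lines at x=-52, 0, +52 mm, each 26 wide, parted by ribs 26 wide and only 5 high. One bar to a lane. From pusher to stop 76 mm (this point is midway): a short bar has 16 mm of play; against the stop its centre is 8 mm beyond this point (-y) and 10 mm above it.
- pusher: Pusher, origin on the tray's when centred, slides along tray y; not to be pushed by hand. An aluminium bar along x between the two rows, 16 mm wide (tray y -8 to 8 when centred), 148 long, top 26 mm above the bench. Driven by the lever, 30 mm per rad (15 mm at full tilt) towards the side the lever is tilted, so it squares that row's bars against their stop.
- jog_lever (a joint): Angle (rad) of the spring-centred jog lever: 0 upright, +0.5 fully to the left (tray +y), -0.5 fully to the right. Pivot at tray x=-137, y=0, z=45 mm, axis along x. Spring 0.5 N m/rad, about 3 N at the knob at full tilt; when let go it returns to 0 by itself.
- lever_knob (a point): Centre of the black ball knob, 28 mm across, on the jog lever's 10 mm steel shaft, 85 mm above the pivot (130 mm above the bench when upright); its z axis points up along the shaft.
- long_1: Long dark steel spacing bar, square section 20x20 mm, 85 mm long along its own y axis, origin at its very centre, about 240 g. Lies on the bench left or right of the tray; may be absent (None).
- long_2: Long dark steel spacing bar, square section 20x20 mm, 85 mm long along its own y axis, origin at its very centre, about 240 g. Lies on the bench left or right of the tray; may be absent (None).
- long_3: Long dark steel spacing bar, square section 20x20 mm, 85 mm long along its own y axis, origin at its very centre, about 240 g. Lies on the bench left or right of the tray; may be absent (None).
- short_1: Short dark steel spacing bar, square section 20x20 mm, 60 mm long along its own y axis, origin at its very centre, about 170 g. Lies on the bench left or right of the tray; may be absent (None).
- short_2: Short dark steel spacing bar, square section 20x20 mm, 60 mm long along its own y axis, origin at its very centre, about 170 g. Lies on the bench left or right of the tray; may be absent (None).
- short_3: Short dark steel spacing bar, square section 20x20 mm, 60 mm long along its own y axis, origin at its very centre, about 170 g. Lies on the bench left or right of the tray; may be absent (None).
- iron_weight: Bystander, to be left alone: dark iron press weight 45x60x40 mm with a brass knob, 70 mm high in all; origin at the centre of its underside.
- thread_spool: Bystander, to be left alone: wooden spool of white thread, 33 mm across, 42 mm high; origin at the centre of its underside.
- linen_tape: Bystander, to be left alone: roll of pale linen tape lying flat, 66 mm across, 20 mm high; origin at the centre of its underside.
- rubber_stamp: Bystander, to be left alone: rubber stamp with turned wooden handle, 22x50 mm, 67 mm high; origin at the centre of its underside.
Not all that is in view belongs to the job. What is shaped like the long_2 but blue or yellow is not meant.

How it is judged:
By the outcome, as a careful person would: the job done as asked, in the order asked, and still so for the second after the job is handed in, with the robot touching nothing.
Of long_1, long_2, long_3 only 2 to 3 are there at a start; the rules pass over those that are not, and their reading is None.
Of short_1, short_2, short_3 only 2 to 3 are there at a start; the rules pass over those that are not, and their reading is None.
At some moment in a run one of long_1, short_1, long_2, short_2, long_3, short_3 may be knocked a few centimetres aside while the robot is not near it.
Once in a run the grip may slacken for a moment while it holds something.
It also fails if it takes over 210 s, if anything falls off the work surface, if the arm or the gripper's body presses on something with over 40 N, if the wrist force passes 120 N, or if a joint passes its speed limit or range.

## Working session

There is one attempt and no reset: what is moved stays moved. The work goes in short steps, Python scripts to look and compute and a shell command to move; the robot and the scene stay as the last step left them, time stands still between calls to the robot, and variables do not carry over. Pictures are saved under pics/ and viewed, at most 14 in all, crops included, and the job is handed in when it is done.

```bash
ls; mkdir -p pics
python3 - <<'E'
from rig import r
import cv2,json
for n in("top","side"):
    c=r.camera(n); cv2.imwrite(f"pics/{n}0.png",c["frame"]); print(n,c["fx"],c["fy"],c["cx"],c["cy"],c["k1"],c["world_to_cam"])
s=r.get_state();print(s)
E
```

```text
pics
top 408.3024095288019 408.3024095288019 321.0480324081107 199.85195963182795 -0.08629811441429339 [[-0.01614776 -0.99985336  0.00570188 -0.03929437]
 [-0.97839473  0.01462514 -0.20622769  0.57220521]
 [ 0.20611406 -0.0089088  -0.97848742  1.31902659]
 [ 0.          0.          0.          1.        ]]
side 366.25010891792783 366.25010891792783 327.4446342552267 196.92173237782237 -0.013149910087653538 [[ 0.9950422  -0.09553025  0.02765858 -0.53634173]
 [-0.01511348 -0.42012178 -0.90734187  0.08734813]
 [ 0.09829856  0.90242543 -0.41948269  1.08086899]
 [ 0.          0.          0.          1.        ]]
{'clock': 0.1, 'joint_positions': array([-1.37687893,  0.46938319, -0.04859854,  1.53357942,  0.02408164,
        1.14102658, -0.08229556]), 'joint_vel': array([-0.00059706, -0.00140159, -0.00146706, -0.00252041, -0.00020809,
       -0.0011845 , -0.00088233]), 'tau': array([ 5.05798689e-04, -5.11513066e+01, -4.70215932e-02, -2.38389462e+01,
        1.07634114e-02,  4.37166280e-03,  1.61861607e-05]), 'eef_pos': array([0.14904781, 0.65792342, 0.30294906]), 'ee_rot': array([ 1.11163870e-01,  9.93801677e-01, -9.02563037e-04, -7.77233391e-05]), 'wrist_force': array([-0.74297487, -0.76822305, -0.07908397]), 'torque': array([0.00797481, 0.01936805, 0.03729282]), 'grasp_force': 0.0, 'finger_gap': 0.08537483773096823}
```

View pics/top0.png

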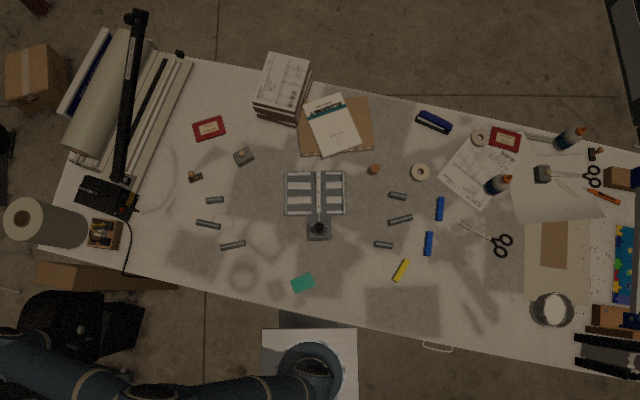

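View pics/side0.png

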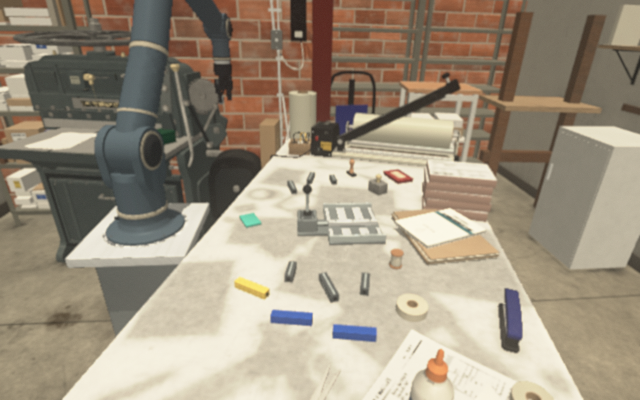

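The top view shows the tray near (316,195) with its lever at (318,228). There are six dark bars, on the left at (215,200), (208,224) and (233,245), and on the right at (397,196), (400,220) and (384,245). The blue bars (439,208) and (428,243) and the yellow one (401,270) don't match the dark steel description. The side view agrees. Next I'll measure, and confirm in one enlarged crop.

```bash
cat > h.py <<'E'
import numpy as np,cv2
from rig import r
from scipy.spatial.transform import Rotation as R
def K(c): return np.array([[c["fx"],0,c["cx"]],[0,c["fy"],c["cy"]],[0,0,1.]]),np.array([c["k1"],0,0,0,0.])
def ray(c,px,z):
    k,d=K(c);u=cv2.undistortPointsIter(np.array(px,float).reshape(-1,1,2),k,d,None,None,(3,50,1e-9)).reshape(-1,2)
    W=np.array(c["world_to_cam"]);o=-W[:3,:3].T@W[:3,3]
    D=np.c_[u,np.ones(len(u))]@W[:3,:3]
    return o+D*((z-o[2])/D[:,2])[:,None]
def proj(c,P):
    k,d=K(c);W=np.array(c["world_to_cam"]);return cv2.projectPoints(np.array(P,float).reshape(-1,1,3),cv2.Rodrigues(W[:3,:3])[0],W[:3,3],k,d)[0].reshape(-1,2)
def bars(c,box=(185,180,425,262),thr=105,hi=0.01):
    """dark grey blobs: world centre, yaw of the bar's own y axis from world y, length, width"""
    f=c["frame"];x0,y0,x1,y1=box
    g=cv2.resize(f[y0:y1,x0:x1],None,fx=6,fy=6,interpolation=cv2.INTER_CUBIC).astype(int)
    m=((g.max(2)<thr)&(g.max(2)-g.min(2)<40)).astype(np.uint8)
    out=[]
    for q in cv2.findContours(m,cv2.RETR_EXTERNAL,cv2.CHAIN_APPROX_NONE)[0]:
        if cv2.contourArea(q)<1500: continue
        p=(q.reshape(-1,2)+.5)/6-.5+[x0,y0]
        w=ray(c,p,hi)[:,:2]*1000
        (cx,cy),(a,b),t=cv2.minAreaRect(w.astype(np.float32))
        if a>b: t+=90;a,b=b,a
        t=(t+90)%180-90
        out.append((p.mean(0).round(1),np.round([cx,cy],1),round(t,1),round(b,1),round(a,1)))
    return out
E
python3 - <<'E'
from h import *
c=r.camera("top");f=c["frame"]
print(f[195:206,215].tolist(),f[220,208].tolist())
for b in bars(c):print(*b)
cv2.imwrite("pics/c1.png",cv2.resize(f[175:260,185:425],None,fx=3.3,fy=3.3,interpolation=cv2.INTER_CUBIC))
E
```

```text
[[93, 110, 122], [76, 89, 99], [53, 61, 67], [59, 68, 70], [68, 75, 79], [53, 62, 66], [50, 57, 61], [40, 47, 48], [80, 92, 101], [91, 106, 118], [97, 113, 121]] [89, 104, 115]
[208.1 224. ] [502.1 345.9] -13.0 94.5 26.8
[214.5 199.7] [589.1 326.9] 3.8 67.7 30.1
[300.7 223.9] [512.6   5.2] -0.7 843.4 288.7
```

View pics/c1.png

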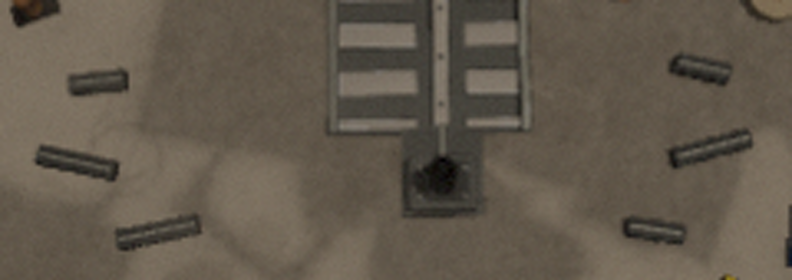

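The crop shows six dark bars. Long ones are at crop (76,162), (158,232) and (711,148), and short ones at (98,82), (700,68) and (655,230). The yellow block at the bottom right is excluded. The lighting is uneven, so I'll use a relative threshold and measure the tray as well.

```bash
sed -i 's/    m=((g.max(2)<thr).*/    G=g.max(2);bg=cv2.medianBlur(np.clip(G,0,255).astype(np.uint8),255)\n    m=((G<thr*bg)\&(G-g.min(2)<40)).astype(np.uint8)/; s/thr=105/thr=0.76/' h.py
python3 - <<'E'
from h import *
c=r.camera("top");f=c["frame"]
for b in bars(c):print(*b)
g=cv2.resize(f[160:250,270:360],None,fx=6.5,fy=6.5,interpolation=cv2.INTER_CUBIC)
cv2.imwrite("pics/c2.png",np.clip(g*1.6,0,255).astype(np.uint8))
E
```

```text
[382.8 244.5] [ 422.  -257.9] -9.8 68.6 25.1
[232.6 244.9] [428.8 257.4] 11.9 92.7 25.2
[319.1 231.1] [473.1 -38.9] -0.5 86.0 67.8
[208. 224.] [502.1 345.9] -12.4 91.6 24.6
[399.9 219.4] [ 507.7 -320.8] 14.2 93.5 24.3
[214.3 199.7] [588.6 326.5] 5.1 65.7 26.6
[397.1 195.2] [ 593.5 -314.8] -12.8 68.4 27.8
[293.6 192.4] [609.8  46.3] -0.3 49.3 24.1
[336.3 192.6] [ 611.  -101.1] -5.3 45.8 28.0
```

View pics/c2.png

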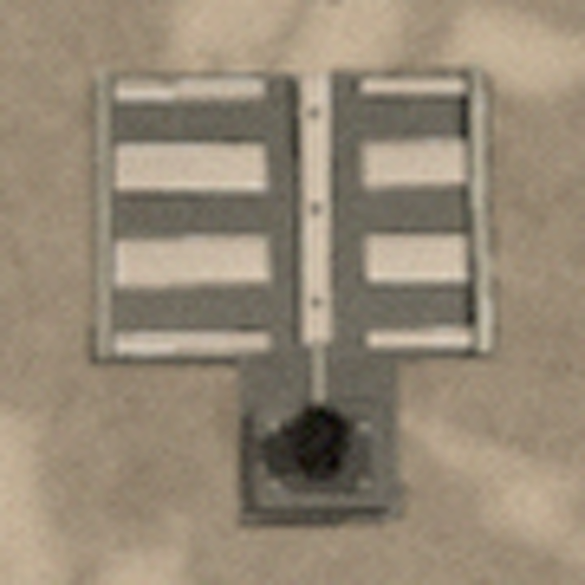

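The bright rectangles are the ribs and the dark bands the lanes. Pusher dots are at crop (314,113), (316,208) and (317,302). The lever knob is at about (318,440).

Run:
```python
from h import *
c=r.camera("top");f=c["frame"]
P=lambda l:np.array(l)/6.5+[269.6,159.6]
g=cv2.resize(f[160:250,270:360],None,fx=6.5,fy=6.5,interpolation=cv2.INTER_CUBIC).max(2)
m=(g>100).astype(np.uint8)
for q in cv2.findContours(m,cv2.RETR_LIST,cv2.CHAIN_APPROX_NONE)[0]:
    A=cv2.contourArea(q)
    if not 800<A<12000: continue
    q=q.reshape(-1,2)
    if q.min()<3 or q.max()>581: continue
    w=ray(c,P(q),.015)[:,:2]*1000
    b=cv2.minAreaRect(w.astype(np.float32)); print(q.mean(0).round(),A,np.round(b[0],1),np.round(b[1],1),round(b[2],1))
print("dots",ray(c,P([[314,113],[316,208],[317,302]]),.026)*1000)
print("stopsL top",ray(c,P([[98,72],[98,356]]),.028)*1000)
print("stopsR",ray(c,P([[487,70],[491,352]]),.028)*1000)
print("knob",ray(c,P([[318,440]]),.13)*1000, "housing",ray(c,P([[243,512],[395,512]]),.05)*1000)
```

```text
[190. 342.] 2665.5 [537.8  28.6] [82.1 10.8] 89.2
[419. 338.] 1522.0 [539.2 -93.1] [55.5  9.8] 89.1
[191. 262.] 6733.5 [582.5  28.3] [26.3 83.3] 1.8
[416. 258.] 4337.5 [581.9 -92.2] [53.2 25.3] 88.9
[190. 168.] 6509.0 [634.4  28.3] [81.8 25.3] 88.6
[413. 164.] 4112.5 [635.  -92.4] [24.8 55.4] 1.2
[481. 218.] 1984.5 [ 605.1 -128.1] [146.    7.3] 0.8
[413.  85.] 1242.0 [678.6 -93. ] [55.6  7.9] 89.2
[189.  89.] 2435.5 [678.5  29. ] [11.4 80.6] 0.8
dots [[660.66582122 -38.81781429  26.        ]
 [608.09431641 -39.12446187  26.        ]
 [556.88129496 -38.90166413  26.        ]]
stopsL top [[684.80464716  77.53122887  28.        ]
 [529.17470207  77.14231611  28.        ]]
stopsR [[ 682.83376839 -132.66217237   28.        ]
 [ 528.19239081 -130.41599872   28.        ]]
knob [[468.31407862 -38.14850919 130.        ]] housing [[442.93577262   0.77057225  50.        ]
 [441.73363136 -77.26856148  50.        ]]
```

Three long bars at (502,346), (429,257) and (508,-321) mm, and three short at (589,327), (594,-315) and (422,-258). The tray origin is about (608.4,-39.0) with yaw about 0. I'll start with the short bar on the left.

```bash
cat >> h.py <<'E'
def st():
    s=r.get_state();M=R.from_quat(s["ee_rot"]).as_matrix();y=M[:,1]
    yaw=(np.degrees(np.arctan2(y[1],y[0]))+90)%180-90
    print("t",round(s["clock"],1),"p",(s["eef_pos"]*1000).round(1),"yaw",round(yaw,1),"z",M[:,2].round(3),"q7",s["joint_positions"][6].round(2),"gap",round(s["finger_gap"]*1000,1),"gf",round(s["grasp_force"],1),"wf",s["wrist_force"].round(1))
    return s,yaw
def look(*a,**k):
    c=r.camera("top")
    for b in bars(c,*a,**k):print(*b)
    s,y=st();return c,s,y
E
python3 -m pendant '[[[0.44,-0.331,-0.084,0,0,-1.264],[0.44,-0.331,-0.084,0,0,-1.264],[0.44,-0.331,-0.084,0,0,-1.264],[0.44,-0.331,-0.084,0,0,-1.264],[0.44,-0.331,-0.084,0,0,-1.264],[0.44,-0.331,-0.084,0,0,-1.264],[0.44,-0.331,-0.084,0,0,-1.264],[0.44,-0.331,-0.084,0,0,-1.264],[0.44,-0.331,-0.084,0,0,-1.264],[0.44,-0.331,-0.084,0,0,-1.264]]]' 0.05 60; python3 -c "from h import *; st()"
```

```text
clock: 1.25
eef_pos: [0.5452, 0.3602, 0.2282]
ee_rot: [0.677, 0.736, 0.0, 0.0]
wrist_force: [0.7, 1.4, 0.4]
finger_gap: 0.05
grasp_force: 0.0
t 1.2 p [545.2 360.2 228.2] yaw 4.8 z [ 0.  0. -1.] q7 -0.4 gap 50.0 gf 0.0 wf [0.7 1.4 0.4]
```

```bash
python3 -m pendant '[[[0.043,-0.033,-0.008,0,0,0],[0.043,-0.033,-0.008,0,0,0],[0.043,-0.033,-0.008,0,0,0],[0.043,-0.033,-0.008,0,0,0]]]'; python3 -c "from h import *; look()"
```

```text
clock: 1.65
eef_pos: [0.586, 0.3297, 0.2203]
ee_rot: [0.676, 0.737, 0.0, -0.001]
wrist_force: [0.0, -0.2, -0.7]
finger_gap: 0.0497
grasp_force: 0.0
[382.8 244.4] [ 421.9 -258. ] -9.2 68.6 25.9
[231.  245.2] [428.4 257.3] 12.4 92.9 25.4
[318.4 231.2] [473.4 -39.2] -0.5 86.6 68.4
[200.2 230.6] [483.  371.8] 52.9 114.9 105.7
[399.9 219.4] [ 507.5 -320.9] 13.8 93.5 24.5
[338.8 205.2] [ 559.5 -112.9] 26.9 39.2 33.5
[397.1 195.2] [ 593.5 -314.8] -12.9 67.6 28.1
[294.4 192.3] [609.8  46.9] -2.5 48.7 22.3
[336.4 192.7] [ 610.6 -100.5] -4.1 46.3 27.0
[199.9 198. ] [606.3 370.8] 26.5 127.9 115.0
t 1.7 p [585.6 330.3 220.5] yaw 5.0 z [-0.001  0.001 -1.   ] q7 -0.32 gap 50.0 gf 0.0 wf [ 0.1  0.2 -0.3]
```

```bash
python3 -m pendant '[[[0.001,0,-0.04,0,0,0],[0.001,0,-0.08,0,0,0],[0.001,0,-0.11,0,0,0],[0.001,0,-0.125,0,0,0],[0.001,0,-0.135,0,0,0],[0.001,0,-0.142,0,0,0],[0.001,0,-0.142,0,0,0],[0.001,0,-0.142,0,0,0]]]';  python3 -c "from h import *; st()"
```

```text
clock: 2.5
eef_pos: [0.5887, 0.3286, 0.0798]
ee_rot: [0.677, 0.736, 0.001, 0.0]
wrist_force: [-0.1, -0.6, 0.2]
finger_gap: 0.0501
grasp_force: 0.0
t 2.5 p [588.7 328.6  79.8] yaw 4.8 z [ 0.002  0.001 -1.   ] q7 -0.27 gap 50.1 gf 0.0 wf [-0.1 -0.6  0.2]
```

```bash
python3 -m pendant '[[[0,-0.001,-0.001,0,0,0],[0,-0.001,-0.001,0,0,0],[0,-0.001,-0.001,0,0,0],[0,-0.001,-0.001,0,0,0],[0,-0.001,-0.001,0,0,0],[0,-0.001,-0.001,0,0,0],[0,-0.001,-0.001,0,0,0]]]' 0.005 90; python3 -m pendant '[[[0,0,0.03,0,0,0],[0,0,0.07,0,0,0],[0,0,0.12,0,0,0],[0,0,0.12,0,0,0],[0,0,0.12,0,0,0]]]'; python3 -c "from h import *; st()"
```

```text
clock: 3.2
eef_pos: [0.5889, 0.3271, 0.0788]
ee_rot: [0.677, 0.736, 0.001, 0.0]
wrist_force: [0.1, -1.4, 5.5]
finger_gap: 0.0175
grasp_force: 89.4
clock: 3.7
eef_pos: [0.5881, 0.3273, 0.1985]
ee_rot: [0.677, 0.736, 0.001, 0.0]
wrist_force: [-1.1, -0.7, -4.1]
finger_gap: 0.0176
grasp_force: 88.8
t 3.7 p [588.1 327.3 198.5] yaw 4.8 z [ 0.001  0.001 -1.   ] q7 -0.31 gap 17.6 gf 88.8 wf [-1.1 -0.7 -4.1]
```

```bash
python3 -m pendant '[[[0.072,-0.412,0,0,0,-0.084],[0.072,-0.412,0,0,0,-0.084],[0.072,-0.412,0,0,0,-0.084],[0.072,-0.412,0,0,0,-0.084],[0.072,-0.412,0,0,0,-0.084],[0.072,-0.412,0,0,0,-0.084],[0.072,-0.412,0,0,0,-0.084],[0.072,-0.412,0,0,0,-0.084],[0.072,-0.412,0,0,0,-0.084],[0.072,-0.412,0,0,0,-0.084]]]'; python3 -m pendant '[[[0,0,0,0,0,0],[0,0,0,0,0,0]]]'; python3 -c "
from h import *
c,s,y=look((185,180,425,262))
cv2.imwrite('pics/p1.png',cv2.resize(c['frame'][150:260,250:400],None,fx=5,fy=5,interpolation=cv2.INTER_CUBIC))"
```

```text
clock: 4.7
eef_pos: [0.6585, -0.0901, 0.1952]
ee_rot: [0.71, 0.704, -0.002, -0.001]
wrist_force: [-0.2, 0.6, -2.2]
finger_gap: 0.0179
grasp_force: 88.7
clock: 4.9
eef_pos: [0.6596, -0.082, 0.1961]
ee_rot: [0.706, 0.708, -0.0, -0.002]
wrist_force: [-0.2, 0.4, -2.0]
finger_gap: 0.0177
grasp_force: 88.7
[262.7 254. ] [395.  149.3] -3.3 113.4 42.1
[382.8 244.5] [ 421.9 -258. ] -9.0 69.2 25.8
[232.6 244.9] [428.6 257.5] 11.8 92.2 25.2
[321.3 239.7] [427.2 -47.1] 70.6 121.8 46.3
[208. 224.] [502.1 345.9] -12.5 91.9 24.3
[281.5 231. ] [474.6  88.1] 61.3 109.1 16.9
[399.9 219.4] [ 507.7 -320.6] 14.1 93.5 24.7
[397.2 195.2] [ 593.4 -314.8] -12.6 68.2 28.2
[329.6 207. ] [557.8 -77.4] 73.1 123.1 21.1
[296.  195.2] [604.1  47.9] 69.9 122.5 55.3
t 5.0 p [659.8 -82.  196.5] yaw 0.2 z [-0.002  0.002 -1.   ] q7 0.27 gap 17.6 gf 88.7 wf [-0.2 -0.6 -2.1]
```

View pics/p1.png

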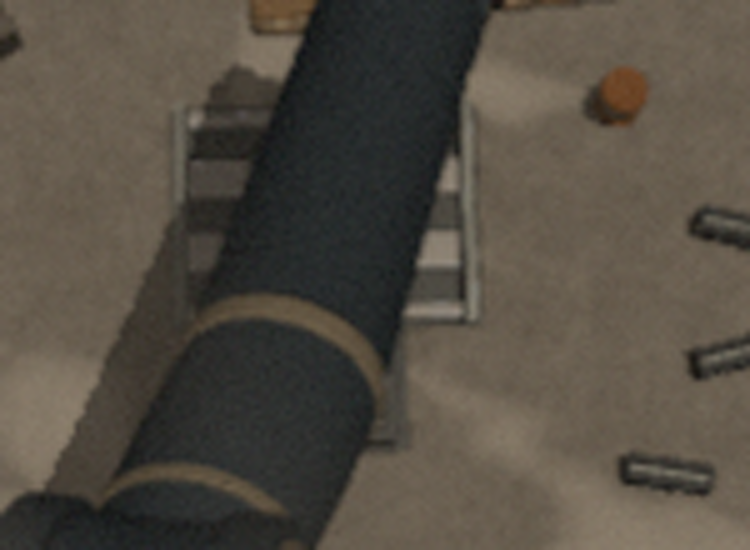

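The arm hides the tray in this view, so I'll go by the measured pose. I'll descend above the lane, settle and trim.

```bash
python3 -m pendant '[[[0,0,-0.03,0,0,0],[0,0,-0.06,0,0,0],[0,0,-0.08,0,0,0],[0,0,-0.085,0,0,0],[0,0,-0.085,0,0,0],[0,0,-0.085,0,0,0],[0,0,-0.085,0,0,0]]]'; python3 -c "
from h import *
st()"
```

```text
clock: 5.65
eef_pos: [0.661, -0.0847, 0.1141]
ee_rot: [0.707, 0.707, 0.001, 0.001]
wrist_force: [-0.3, -0.8, -2.4]
finger_gap: 0.0176
grasp_force: 88.6
t 5.7 p [661.  -84.7 114.1] yaw 0.0 z [ 0.003 -0.    -1.   ] q7 0.31 gap 17.6 gf 88.6 wf [-0.3 -0.8 -2.4]
```

```bash
python3 -m pendant '[[[-0.0005,0,-0.01,0,0,0],[-0.0005,0,-0.018,0,0,0],[-0.0005,0,-0.022,0,0,0],[-0.0005,0,-0.0245,0,0,0],[-0.0005,0,-0.0245,0,0,0],[-0.0005,0,-0.0245,0,0,0]]]'; python3 -c "
from h import *
st()"
```

```text
clock: 6.25
eef_pos: [0.6595, -0.0847, 0.0888]
ee_rot: [0.707, 0.707, 0.0, -0.0]
wrist_force: [-1.7, 0.4, 6.4]
finger_gap: 0.0175
grasp_force: 93.9
t 6.2 p [659.5 -84.7  88.8] yaw -0.0 z [-0.     0.001 -1.   ] q7 0.32 gap 17.5 gf 93.9 wf [-1.7  0.4  6.4]
```

```bash
python3 -m pendant '[[[0,0,0.001,0,0,0],[0,0,0.001,0,0,0],[0,0,0.001,0,0,0],[0,0,0.03,0,0,0],[0,0,0.07,0,0,0],[0,0,0.12,0,0,0],[0,0,0.13,0,0,0]]]' 0.036;  python3 -c "
from h import *
st()"
```

```text
clock: 6.95
eef_pos: [0.6624, -0.0859, 0.2243]
ee_rot: [0.707, 0.707, 0.003, 0.004]
wrist_force: [0.5, -0.6, 0.2]
finger_gap: 0.0359
grasp_force: 0.0
t 7.0 p [662.4 -85.9 224.3] yaw -0.0 z [ 0.011 -0.001 -1.   ] q7 0.26 gap 35.9 gf 0.0 wf [ 0.5 -0.6  0.2]
```

```bash
python3 -m pendant '[[[-0.152,-0.235,-0.02,0,0,0.244],[-0.152,-0.235,-0.02,0,0,0.244],[-0.152,-0.235,-0.02,0,0,0.244],[-0.152,-0.235,-0.02,0,0,0.244],[-0.152,-0.235,-0.02,0,0,0.244],[-0.152,-0.235,-0.02,0,0,0.244],[-0.152,-0.235,-0.02,0,0,0.244],[-0.152,-0.235,-0.02,0,0,0.244],[-0.152,-0.235,-0.02,0,0,0.244],[-0.152,-0.235,-0.02,0,0,0.244]]]' 0.05; python3 -c "
from h import *
c,s,y=look()
cv2.imwrite('pics/p2.png',cv2.resize(c['frame'][150:260,250:420],None,fx=4.7,fy=4.7,interpolation=cv2.INTER_CUBIC))"
```

```text
clock: 7.95
eef_pos: [0.5088, -0.3181, 0.1979]
ee_rot: [0.615, 0.789, 0.0, -0.0]
wrist_force: [0.1, -0.6, 0.1]
finger_gap: 0.0496
grasp_force: 0.0
[373.4 259.1] [ 372.6 -222.7] 18.4 50.4 15.7
[232.6 244.9] [428.8 257.5] 11.9 92.7 25.4
[316.  232.9] [474.1 -31.8] 3.2 73.6 67.0
[208. 224.] [502.1 345.8] -12.1 91.9 24.7
[361.7 209.7] [ 546.4 -190.3] 37.0 89.6 23.8
[293.1 192.1] [609.9  47.1] 0.1 47.5 24.1
[336.3 192.8] [ 610.3 -101.2] -5.0 45.0 28.0
[399.  213.8] [ 530.7 -294.5] 55.5 318.1 101.1
t 8.0 p [ 508.7 -318.3  197.9] yaw 14.1 z [ 0.     0.001 -1.   ] q7 0.92 gap 49.5 gf 0.0 wf [-0.5 -0.1 -0.1]
```

View pics/p2.png

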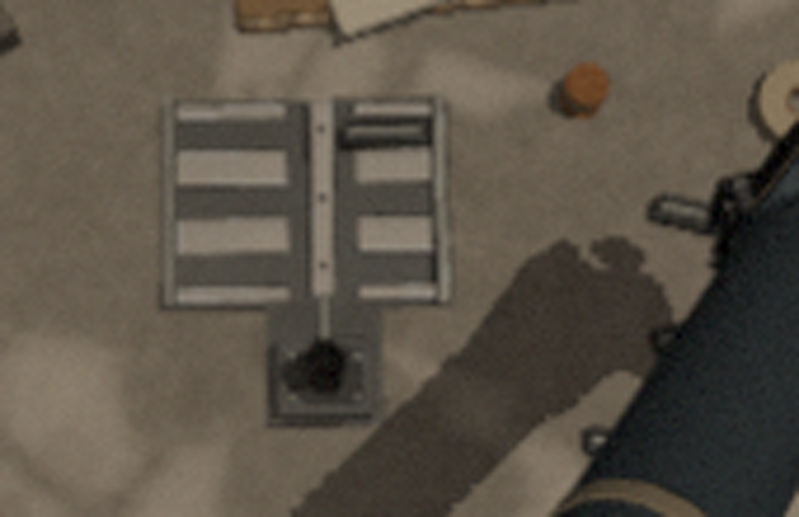

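The short bar lies flat in the far right lane at crop (385,132), clear of the pusher. Now I'll descend on the long bar on the right.

```bash
python3 -m pendant '[[[0,0,-0.04,0,0,0],[0,0,-0.075,0,0,0],[0,0,-0.1,0,0,0],[0,0,-0.112,0,0,0],[0,0,-0.119,0,0,0],[0,0,-0.119,0,0,0],[0,0,-0.119,0,0,0]]]';  python3 -c "from h import *; st()"
```

```text
clock: 8.7
eef_pos: [0.5084, -0.3202, 0.0801]
ee_rot: [0.616, 0.788, 0.0, 0.001]
wrist_force: [-1.0, 0.2, 0.2]
finger_gap: 0.0499
grasp_force: 0.0
t 8.7 p [ 508.4 -320.2   80.1] yaw 14.0 z [ 0.002 -0.001 -1.   ] q7 0.99 gap 49.9 gf 0.0 wf [-1.   0.2  0.2]
```

```bash
python3 -m pendant '[[[0,0,-0.001,0,0,0],[0,0,-0.001,0,0,0],[0,0,-0.001,0,0,0],[0,0,-0.001,0,0,0],[0,0,-0.001,0,0,0],[0,0,-0.001,0,0,0]]]' 0.005 90; python3 -m pendant '[[[0,0,0.03,0,0,0],[0,0,0.07,0,0,0],[0,0,0.12,0,0,0],[0,0,0.13,0,0,0],[0,0,0.13,0,0,0]]]'
```

```text
clock: 9.3
eef_pos: [0.5082, -0.3201, 0.0793]
ee_rot: [0.616, 0.788, 0.0, 0.001]
wrist_force: [-0.4, 0.9, 4.5]
finger_gap: 0.0176
grasp_force: 89.1
clock: 9.8
eef_pos: [0.5081, -0.3201, 0.2099]
ee_rot: [0.616, 0.788, 0.001, 0.002]
wrist_force: [0.6, 0.9, -4.3]
finger_gap: 0.0177
grasp_force: 89.1
```

```bash
python3 -m pendant '[[[0.152,0.3395,0,0,0,-0.244],[0.152,0.3395,0,0,0,-0.244],[0.152,0.3395,0,0,0,-0.244],[0.152,0.3395,0,0,0,-0.244],[0.152,0.3395,0,0,0,-0.244],[0.152,0.3395,0,0,0,-0.244],[0.152,0.3395,0,0,0,-0.244],[0.152,0.3395,0,0,0,-0.244],[0.152,0.3395,0,0,0,-0.244],[0.152,0.3395,0,0,0,-0.244]]]'; python3 -m pendant '[[[0,0,-0.03,0,0,0],[0,0,-0.06,0,0,0],[0,0,-0.085,0,0,0],[0,0,-0.095,0,0,0],[0,0,-0.1,0,0,0],[0,0,-0.1,0,0,0],[0,0,-0.1,0,0,0]]]'; python3 -c "
from h import *
st()"
```

```text
clock: 10.8
eef_pos: [0.6581, 0.0199, 0.2051]
ee_rot: [0.707, 0.707, -0.002, -0.001]
wrist_force: [0.2, -0.9, -3.2]
finger_gap: 0.0176
grasp_force: 89.0
clock: 11.5
eef_pos: [0.6603, 0.0191, 0.1092]
ee_rot: [0.707, 0.707, 0.001, 0.001]
wrist_force: [-0.4, 0.3, -2.9]
finger_gap: 0.018
grasp_force: 88.9
t 11.5 p [660.3  19.1 109.2] yaw -0.0 z [ 0.002 -0.    -1.   ] q7 0.15 gap 18.0 gf 88.9 wf [-0.4  0.3 -2.9]
```

```bash
python3 -m pendant '[[[0,0,-0.01,0,0,0],[0,0,-0.015,0,0,0],[0,0,-0.0195,0,0,0],[0,0,-0.0195,0,0,0],[0,0,-0.0195,0,0,0]]]'; python3 -c "
from h import *
st()"
```

```text
clock: 12.0
eef_pos: [0.6596, 0.0199, 0.0894]
ee_rot: [0.707, 0.707, 0.0, -0.0]
wrist_force: [-2.6, 1.1, 5.0]
finger_gap: 0.0174
grasp_force: 89.9
t 12.0 p [659.6  19.9  89.4] yaw 0.0 z [ 0.     0.001 -1.   ] q7 0.15 gap 17.4 gf 89.9 wf [-2.6  1.1  5. ]
```

```bash
python3 -m pendant '[[[0,0,0.001,0,0,0],[0,0,0.001,0,0,0],[0,0,0.001,0,0,0],[0,0,0.03,0,0,0],[0,0,0.07,0,0,0],[0,0,0.11,0,0,0],[0,0,0.12,0,0,0]]]' 0.036; python3 -m pendant '[[[-0.0667,-0.3345,-0.01,0,0,-0.22],[-0.0667,-0.3345,-0.01,0,0,-0.22],[-0.0667,-0.3345,-0.01,0,0,-0.22],[-0.0667,-0.3345,-0.01,0,0,-0.22],[-0.0667,-0.3345,-0.01,0,0,-0.22],[-0.0667,-0.3345,-0.01,0,0,-0.22],[-0.0667,-0.3345,-0.01,0,0,-0.22],[-0.0667,-0.3345,-0.01,0,0,-0.22],[-0.0667,-0.3345,-0.01,0,0,-0.22],[-0.0667,-0.3345,-0.01,0,0,-0.22]]]' 0.05;  python3 -c "
from h import *
c,s,y=look()
k=r.camera('side')['frame']
a=cv2.resize(c['frame'][150:260,190:420],None,fx=3.4,fy=3.4,interpolation=cv2.INTER_CUBIC)
b=cv2.resize(k[165:310,220:420],(782,567//3*1),interpolation=cv2.INTER_CUBIC)
cv2.imwrite('pics/p3.png',a)
cv2.imwrite('pics/p3s.png',k)"
```

```text
clock: 12.7
eef_pos: [0.6621, 0.0193, 0.2136]
ee_rot: [0.707, 0.707, 0.003, 0.003]
wrist_force: [0.4, 0.1, 0.2]
finger_gap: 0.0363
grasp_force: 0.0
clock: 13.7
eef_pos: [0.5935, -0.3131, 0.1978]
ee_rot: [0.78, 0.626, 0.0, -0.001]
wrist_force: [0.4, 1.0, -0.7]
finger_gap: 0.0499
grasp_force: 0.0
[275.6 259.4] [379.9 110. ] -0.7 40.8 19.2
[385.6 251.9] [ 396.2 -267.8] 51.7 83.8 17.7
[232.6 244.9] [428.5 257.5] 11.7 92.4 25.2
[355.9 231.2] [ 466.1 -166.3] 43.8 118.4 31.2
[207.9 224. ] [501.8 345.9] -12.9 92.0 24.7
[323.4 237.5] [445.2 -54.6] -70.2 140.1 103.4
[402.4 227.1] [ 482.9 -328.6] 56.2 110.1 15.8
[294.  192.3] [609.9  47.3] -0.9 47.5 22.2
[382.2 198.5] [ 580.2 -263.7] 50.0 182.5 34.2
[301.7 180.6] [648.5  20.9] -0.9 100.3 15.8
t 13.8 p [ 593.8 -312.6  198. ] yaw -12.4 z [-0.     0.002 -1.   ] q7 0.45 gap 50.0 gf 0.0 wf [ 0.3 -0.3 -0.3]
```

View pics/p3.png

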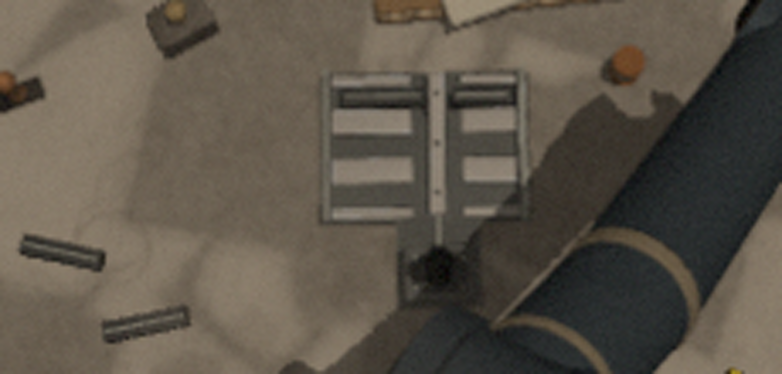

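The far lanes are filled, with the long bar at crop (382,98) and the short one at (483,97). Continuing with the short bar on the right.

```bash
python3 -m pendant '[[[0,0,-0.04,0,0,0],[0,0,-0.075,0,0,0],[0,0,-0.1,0,0,0],[0,0,-0.112,0,0,0],[0,0,-0.119,0,0,0],[0,0,-0.12,0,0,0],[0,0,-0.12,0,0,0]]]';  python3 -c "from h import *; st()"; python3 -m pendant '[[[0,0,0,0,0,0],[0,0,0,0,0,0],[0,0,0,0,0,0],[0,0,0,0,0,0],[0,0,0,0,0,0],[0,0,0,0,0,0]]]' 0.005 90; python3 -m pendant '[[[0,0,0.03,0,0,0],[0,0,0.07,0,0,0],[0,0,0.12,0,0,0],[0,0,0.13,0,0,0],[0,0,0.13,0,0,0]]]'
```

```text
clock: 14.5
eef_pos: [0.5936, -0.315, 0.0797]
ee_rot: [0.78, 0.625, 0.0, 0.001]
wrist_force: [-0.1, 0.3, -0.1]
finger_gap: 0.0498
grasp_force: 0.0
t 14.5 p [ 593.6 -315.    79.7] yaw -12.6 z [ 0.002 -0.001 -1.   ] q7 0.51 gap 49.8 gf 0.0 wf [-0.1  0.3 -0.1]
clock: 15.1
eef_pos: [0.5936, -0.3152, 0.0801]
ee_rot: [0.78, 0.625, 0.001, 0.001]
wrist_force: [-0.6, 0.9, 5.7]
finger_gap: 0.0172
grasp_force: 89.4
clock: 15.6
eef_pos: [0.5936, -0.3154, 0.211]
ee_rot: [0.78, 0.625, 0.001, 0.002]
wrist_force: [-0.2, -0.5, -2.8]
finger_gap: 0.0177
grasp_force: 88.7
```

```bash
python3 -m pendant '[[[0.015,0.23,0,0,0,0.22],[0.015,0.23,0,0,0,0.22],[0.015,0.23,0,0,0,0.22],[0.015,0.23,0,0,0,0.22],[0.015,0.23,0,0,0,0.22],[0.015,0.23,0,0,0,0.22],[0.015,0.23,0,0,0,0.22],[0.015,0.23,0,0,0,0.22]]]'; python3 -m pendant '[[[0,0,-0.03,0,0,0],[0,0,-0.06,0,0,0],[0,0,-0.085,0,0,0],[0,0,-0.095,0,0,0],[0,0,-0.1,0,0,0],[0,0,-0.1,0,0,0],[0,0,-0.1,0,0,0]]]'; python3 -c "
from h import *
st()"
```

```text
clock: 16.4
eef_pos: [0.607, -0.0863, 0.2072]
ee_rot: [0.708, 0.706, -0.001, -0.001]
wrist_force: [-0.2, -1.4, -1.8]
finger_gap: 0.0177
grasp_force: 88.6
clock: 17.1
eef_pos: [0.6086, -0.0854, 0.1097]
ee_rot: [0.707, 0.707, 0.001, 0.001]
wrist_force: [0.5, -0.3, -1.0]
finger_gap: 0.0178
grasp_force: 88.7
t 17.1 p [608.6 -85.4 109.7] yaw -0.0 z [ 0.002 -0.    -1.   ] q7 0.32 gap 17.8 gf 88.7 wf [ 0.5 -0.3 -1. ]
```

```bash
python3 -m pendant '[[[0,0,-0.01,0,0,0],[0,0,-0.015,0,0,0],[0,0,-0.0195,0,0,0],[0,0,-0.0195,0,0,0],[0,0,-0.0195,0,0,0]]]'; python3 -m pendant '[[[0,0,0.001,0,0,0],[0,0,0.001,0,0,0],[0,0,0.001,0,0,0],[0,0,0.03,0,0,0],[0,0,0.07,0,0,0],[0,0,0.11,0,0,0],[0,0,0.12,0,0,0]]]' 0.036;python3 -c "
from h import *
st()"
```

```text
clock: 17.6
eef_pos: [0.6079, -0.0847, 0.0901]
ee_rot: [0.707, 0.707, 0.0, -0.0]
wrist_force: [-4.2, 0.4, 8.0]
finger_gap: 0.0176
grasp_force: 89.8
clock: 18.3
eef_pos: [0.6101, -0.0856, 0.2136]
ee_rot: [0.707, 0.707, 0.003, 0.003]
wrist_force: [0.7, -0.5, 0.6]
finger_gap: 0.0361
grasp_force: 0.0
t 18.3 p [610.1 -85.6 213.6] yaw -0.0 z [ 0.008 -0.001 -1.   ] q7 0.27 gap 36.1 gf 0.0 wf [ 0.7 -0.5  0.6]
```

```bash
python3 -m pendant '[[[-0.1865,-0.173,-0.01,0,0,-0.16],[-0.1865,-0.173,-0.01,0,0,-0.16],[-0.1865,-0.173,-0.01,0,0,-0.16],[-0.1865,-0.173,-0.01,0,0,-0.16],[-0.1865,-0.173,-0.01,0,0,-0.16],[-0.1865,-0.173,-0.01,0,0,-0.16],[-0.1865,-0.173,-0.01,0,0,-0.16],[-0.1865,-0.173,-0.01,0,0,-0.16],[-0.1865,-0.173,-0.01,0,0,-0.16]]]' 0.05;  python3 -c "
from h import *
c,s,y=look()
cv2.imwrite('pics/p4.png',cv2.resize(c['frame'][150:290,190:420],None,fx=3.4,fy=3.4,interpolation=cv2.INTER_CUBIC))
"
```

```text
clock: 19.2
eef_pos: [0.4229, -0.2565, 0.1988]
ee_rot: [0.76, 0.65, 0.0, -0.0]
wrist_force: [0.5, 0.9, -0.1]
finger_gap: 0.0502
grasp_force: 0.0
[232.6 244.9] [428.7 257.6] 12.0 92.4 25.6
[316. 233.] [472.9 -32.9] 2.2 74.7 67.2
[208. 224.] [502.2 345.8] -12.1 91.7 24.7
[389.9 232.3] [ 463.5 -278.5] 47.0 246.4 64.1
[294.5 192.3] [609.6  46.6] -0.9 49.7 22.8
[332.5 192.4] [609.7 -87.6] -0.9 70.9 28.3
[301.8 180.6] [648.5  20.9] -0.9 99.1 15.8
t 19.2 p [ 422.7 -256.5  198.8] yaw -9.0 z [ 0.  0. -1.] q7 0.52 gap 50.1 gf 0.0 wf [-0.5 -0.   0.6]
```

View pics/p4.png

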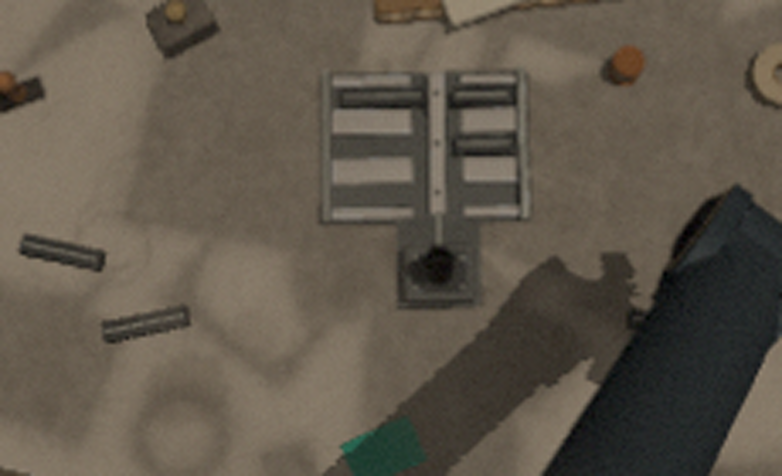

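The second short bar is flat in the middle right lane at crop (485,144). The short bar below the arm still shows its left end at (636,318), as before. Descending on it.

```bash
python3 -m pendant '[[[0,0,-0.04,0,0,0],[0,0,-0.075,0,0,0],[0,0,-0.1,0,0,0],[0,0,-0.112,0,0,0],[0,0,-0.119,0,0,0],[0,0,-0.12,0,0,0],[0,0,-0.12,0,0,0]]]';  python3 -c "from h import *; st()"; python3 -m pendant '[[[0,0,0,0,0,0],[0,0,0,0,0,0],[0,0,0,0,0,0],[0,0,0,0,0,0],[0,0,0,0,0,0],[0,0,0,0,0,0]]]' 0.005 90; python3 -m pendant '[[[0,0,0.03,0,0,0],[0,0,0.07,0,0,0],[0,0,0.12,0,0,0],[0,0,0.13,0,0,0],[0,0,0.13,0,0,0]]]'
```

```text
clock: 19.95
eef_pos: [0.4221, -0.258, 0.0798]
ee_rot: [0.761, 0.648, 0.0, 0.001]
wrist_force: [-0.5, 0.4, 0.6]
finger_gap: 0.0499
grasp_force: 0.0
t 19.9 p [ 422.1 -258.    79.8] yaw -9.1 z [ 0.002 -0.001 -1.   ] q7 0.66 gap 49.9 gf 0.0 wf [-0.5  0.4  0.6]
clock: 20.55
eef_pos: [0.422, -0.2581, 0.0803]
ee_rot: [0.761, 0.648, 0.001, 0.001]
wrist_force: [-1.1, 1.0, 7.5]
finger_gap: 0.0173
grasp_force: 88.4
clock: 21.05
eef_pos: [0.4222, -0.2581, 0.2109]
ee_rot: [0.761, 0.648, 0.002, 0.002]
wrist_force: [-0.4, 0.6, -1.2]
finger_gap: 0.0175
grasp_force: 88.7
```

```bash
python3 -m pendant '[[[0.1343,0.173,0,0,0,0.16],[0.1343,0.173,0,0,0,0.16],[0.1343,0.173,0,0,0,0.16],[0.1343,0.173,0,0,0,0.16],[0.1343,0.173,0,0,0,0.16],[0.1343,0.173,0,0,0,0.16],[0.1343,0.173,0,0,0,0.16],[0.1343,0.173,0,0,0,0.16]]]'; python3 -m pendant '[[[0,0,-0.03,0,0,0],[0,0,-0.06,0,0,0],[0,0,-0.085,0,0,0],[0,0,-0.095,0,0,0],[0,0,-0.1,0,0,0],[0,0,-0.1,0,0,0],[0,0,-0.1,0,0,0]]]'; python3 -c "
from h import *
st()"
```

```text
clock: 21.85
eef_pos: [0.5541, -0.0868, 0.2081]
ee_rot: [0.708, 0.706, -0.001, -0.001]
wrist_force: [-0.6, -0.6, -1.5]
finger_gap: 0.0174
grasp_force: 88.6
clock: 22.55
eef_pos: [0.5563, -0.0853, 0.1101]
ee_rot: [0.707, 0.707, 0.001, 0.001]
wrist_force: [-0.1, 0.1, 0.1]
finger_gap: 0.0175
grasp_force: 88.6
t 22.6 p [556.3 -85.3 110.1] yaw -0.0 z [ 0.002 -0.    -1.   ] q7 0.35 gap 17.5 gf 88.6 wf [-0.1  0.1  0.1]
```

```bash
python3 -m pendant '[[[0,0,-0.01,0,0,0],[0,0,-0.015,0,0,0],[0,0,-0.02,0,0,0],[0,0,-0.02,0,0,0],[0,0,-0.02,0,0,0]]]'; python3 -m pendant '[[[0,0,0.001,0,0,0],[0,0,0.001,0,0,0],[0,0,0.001,0,0,0],[0,0,0.03,0,0,0],[0,0,0.07,0,0,0],[0,0,0.11,0,0,0],[0,0,0.13,0,0,0],[0,0,0.13,0,0,0]]]' 0.036;python3 -c "
from h import *
st()"
```

```text
clock: 23.05
eef_pos: [0.5557, -0.0847, 0.0903]
ee_rot: [0.707, 0.707, 0.0, -0.0]
wrist_force: [-4.8, 1.2, 11.8]
finger_gap: 0.0175
grasp_force: 90.4
clock: 23.85
eef_pos: [0.5574, -0.0852, 0.2221]
ee_rot: [0.707, 0.707, 0.002, 0.002]
wrist_force: [0.3, 0.1, -0.3]
finger_gap: 0.0362
grasp_force: 0.0
t 23.9 p [557.4 -85.2 222.1] yaw 0.0 z [ 0.007 -0.    -1.   ] q7 0.27 gap 36.2 gf 0.0 wf [ 0.3  0.1 -0.3]
```

```bash
python3 -m pendant '[[[-0.054,0.431,-0.02,0,0,-0.216],[-0.054,0.431,-0.02,0,0,-0.216],[-0.054,0.431,-0.02,0,0,-0.216],[-0.054,0.431,-0.02,0,0,-0.216],[-0.054,0.431,-0.02,0,0,-0.216],[-0.054,0.431,-0.02,0,0,-0.216],[-0.054,0.431,-0.02,0,0,-0.216],[-0.054,0.431,-0.02,0,0,-0.216],[-0.054,0.431,-0.02,0,0,-0.216],[-0.054,0.431,-0.02,0,0,-0.216]]]' 0.05;  python3 -c "
from h import *
c,s,y=look()
cv2.imwrite('pics/p5.png',cv2.resize(c['frame'][150:290,190:420],None,fx=3.4,fy=3.4,interpolation=cv2.INTER_CUBIC))
"
```

```text
clock: 24.85
eef_pos: [0.4984, 0.3533, 0.1966]
ee_rot: [0.776, 0.631, -0.001, -0.002]
wrist_force: [-0.3, 0.5, -0.1]
finger_gap: 0.0498
grasp_force: 0.0
[232.6 244.9] [428.6 257.3] 12.1 92.8 25.4
[318.4 230.8] [473.4 -38.3] -0.5 84.9 68.4
[207.4 223.8] [502.4 344.8] -13.7 90.2 23.2
[334. 206.] [564.4 -87.8] 2.5 73.8 41.5
[190.4 214.7] [535.5 398.4] -87.1 159.5 63.5
[294.1 192.4] [609.6  46.4] -0.9 49.3 22.8
[332.4 192.4] [609.7 -87.9] -0.9 71.5 28.3
[301.9 180.6] [648.8  20.9] -0.9 99.1 15.2
t 24.9 p [499.6 349.4 196.8] yaw -12.0 z [-0.003 -0.001 -1.   ] q7 -0.69 gap 50.1 gf 0.0 wf [-0.4 -1.5  0.7]
```

View pics/p5.png

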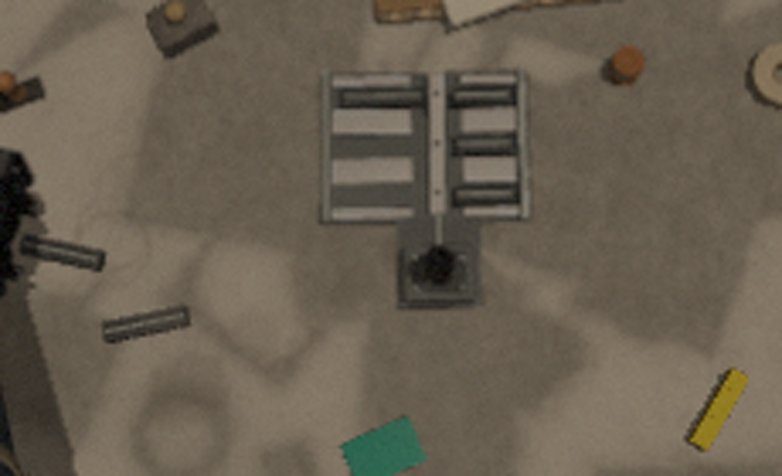

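All three short bars are flat in the right row at crop (485,96/144/194). The two left long bars haven't moved. Descending on the outer one.

```bash
python3 -m pendant '[[[0,0,-0.04,0,0,0],[0,0,-0.075,0,0,0],[0,0,-0.1,0,0,0],[0,0,-0.112,0,0,0],[0,0,-0.119,0,0,0],[0,0,-0.12,0,0,0],[0,0,-0.12,0,0,0]]]';  python3 -c "from h import *; st()"; python3 -m pendant '[[[0,0,0,0,0,0],[0,0,0,0,0,0],[0,0,0,0,0,0],[0,0,0,0,0,0],[0,0,0,0,0,0],[0,0,0,0,0,0]]]' 0.005 90; python3 -m pendant '[[[0,0,0.03,0,0,0],[0,0,0.07,0,0,0],[0,0,0.12,0,0,0],[0,0,0.13,0,0,0],[0,0,0.13,0,0,0]]]'
```

```text
clock: 25.6
eef_pos: [0.5024, 0.3462, 0.0799]
ee_rot: [0.779, 0.627, 0.001, 0.0]
wrist_force: [0.5, 0.3, -0.4]
finger_gap: 0.05
grasp_force: 0.0
t 25.6 p [502.4 346.2  79.9] yaw -12.4 z [ 0.001  0.001 -1.   ] q7 -0.63 gap 50.0 gf 0.0 wf [ 0.5  0.3 -0.4]
clock: 26.2
eef_pos: [0.5026, 0.3466, 0.0806]
ee_rot: [0.779, 0.627, 0.001, 0.0]
wrist_force: [0.8, -0.2, 6.5]
finger_gap: 0.0175
grasp_force: 89.0
clock: 26.7
eef_pos: [0.5023, 0.3467, 0.2111]
ee_rot: [0.779, 0.627, 0.002, -0.0]
wrist_force: [-0.8, 0.4, -2.4]
finger_gap: 0.0174
grasp_force: 88.7
```

```bash
python3 -m pendant '[[[0.106,-0.327,0,0,0,0.216],[0.106,-0.327,0,0,0,0.216],[0.106,-0.327,0,0,0,0.216],[0.106,-0.327,0,0,0,0.216],[0.106,-0.327,0,0,0,0.216],[0.106,-0.327,0,0,0,0.216],[0.106,-0.327,0,0,0,0.216],[0.106,-0.327,0,0,0,0.216],[0.106,-0.327,0,0,0,0.216],[0.106,-0.327,0,0,0,0.216]]]'; python3 -m pendant '[[[0,0,-0.03,0,0,0],[0,0,-0.06,0,0,0],[0,0,-0.085,0,0,0],[0,0,-0.095,0,0,0],[0,0,-0.1,0,0,0],[0,0,-0.1,0,0,0],[0,0,-0.1,0,0,0]]]'; python3 -c "
from h import *
st()"
```

```text
clock: 27.7
eef_pos: [0.6065, 0.0207, 0.2071]
ee_rot: [0.706, 0.708, -0.001, -0.002]
wrist_force: [0.5, 0.8, -2.6]
finger_gap: 0.0177
grasp_force: 88.6
clock: 28.4
eef_pos: [0.6084, 0.0195, 0.1101]
ee_rot: [0.707, 0.707, 0.001, 0.001]
wrist_force: [-0.1, 0.1, -1.2]
finger_gap: 0.0176
grasp_force: 88.7
t 28.4 p [608.4  19.5 110.1] yaw 0.0 z [ 0.002  0.    -1.   ] q7 0.15 gap 17.6 gf 88.7 wf [-0.1  0.1 -1.2]
```

```bash
python3 -m pendant '[[[0,0,-0.01,0,0,0],[0,0,-0.015,0,0,0],[0,0,-0.02,0,0,0],[0,0,-0.02,0,0,0],[0,0,-0.02,0,0,0]]]'; python3 -m pendant '[[[0,0,0.001,0,0,0],[0,0,0.001,0,0,0],[0,0,0.001,0,0,0],[0,0,0.03,0,0,0],[0,0,0.07,0,0,0],[0,0,0.11,0,0,0],[0,0,0.13,0,0,0],[0,0,0.13,0,0,0]]]' 0.036;python3 -m pendant '[[[-0.18,0.238,-0.02,0,0,0.209],[-0.18,0.238,-0.02,0,0,0.209],[-0.18,0.238,-0.02,0,0,0.209],[-0.18,0.238,-0.02,0,0,0.209],[-0.18,0.238,-0.02,0,0,0.209],[-0.18,0.238,-0.02,0,0,0.209],[-0.18,0.238,-0.02,0,0,0.209],[-0.18,0.238,-0.02,0,0,0.209],[-0.18,0.238,-0.02,0,0,0.209],[-0.18,0.238,-0.02,0,0,0.209]]]' 0.05;  python3 -c "
from h import *
c,s,y=look()
cv2.imwrite('pics/p6.png',cv2.resize(c['frame'][150:290,190:420],None,fx=3.4,fy=3.4,interpolation=cv2.INTER_CUBIC))
"
```

```text
clock: 28.9
eef_pos: [0.6076, 0.0191, 0.0905]
ee_rot: [0.707, 0.707, 0.0, -0.001]
wrist_force: [-5.5, 0.1, 11.7]
finger_gap: 0.0172
grasp_force: 90.3
clock: 29.7
eef_pos: [0.6096, 0.019, 0.2225]
ee_rot: [0.707, 0.707, 0.003, 0.002]
wrist_force: [0.2, 0.5, -0.0]
finger_gap: 0.0358
grasp_force: 0.0
clock: 30.7
eef_pos: [0.4286, 0.2557, 0.1987]
ee_rot: [0.631, 0.776, -0.0, 0.0]
wrist_force: [0.2, -0.8, 0.7]
finger_gap: 0.05
grasp_force: 0.0
[318.5 230.8] [473.1 -38.6] -0.5 85.5 67.8
[217.7 234.8] [483.4 310.3] -52.5 208.9 105.9
[333.8 206.1] [563.4 -87.8] 3.0 73.9 39.2
[300.7 192.6] [607.4  21.8] -1.4 98.6 27.0
[332.6 192.4] [609.4 -88.1] -2.4 70.4 29.4
[301.8 180.6] [653.3  21. ] -5.9 99.7 14.4
t 30.8 p [428.6 255.8 198.9] yaw 11.8 z [ 0. -0. -1.] q7 -0.3 gap 49.9 gf 0.0 wf [ 0.3 -0.3  0.5]
```

View pics/p6.png

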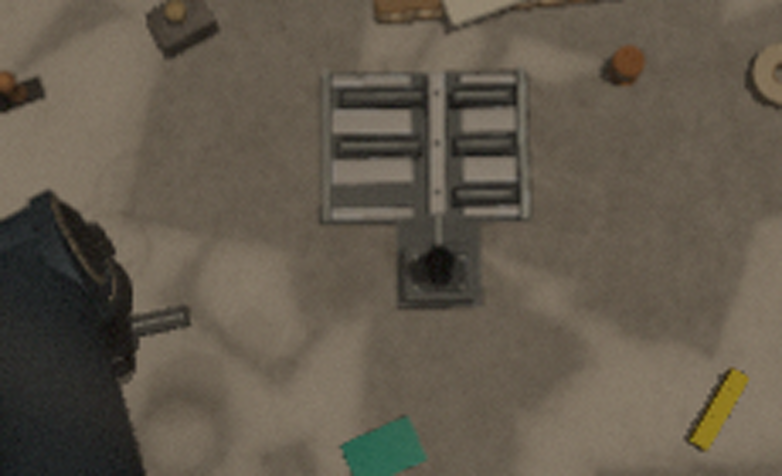

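Five bars are in. The last long one still has its right end at crop (188,316), unchanged.

```bash
python3 -m pendant '[[[0,0,-0.04,0,0,0],[0,0,-0.075,0,0,0],[0,0,-0.1,0,0,0],[0,0,-0.112,0,0,0],[0,0,-0.119,0,0,0],[0,0,-0.12,0,0,0],[0,0,-0.12,0,0,0]]]';  python3 -c "from h import *; st()"; python3 -m pendant '[[[0,0,0,0,0,0],[0,0,0,0,0,0],[0,0,0,0,0,0],[0,0,0,0,0,0],[0,0,0,0,0,0],[0,0,0,0,0,0]]]' 0.005 90; python3 -m pendant '[[[0,0,0.03,0,0,0],[0,0,0.07,0,0,0],[0,0,0.12,0,0,0],[0,0,0.13,0,0,0],[0,0,0.13,0,0,0]]]'
```

```text
clock: 31.45
eef_pos: [0.4284, 0.2574, 0.0798]
ee_rot: [0.63, 0.777, 0.001, 0.0]
wrist_force: [-0.3, -0.1, 0.5]
finger_gap: 0.0497
grasp_force: 0.0
t 31.4 p [428.4 257.4  79.8] yaw 11.9 z [ 0.001  0.001 -1.   ] q7 -0.22 gap 49.7 gf 0.0 wf [-0.3 -0.1  0.5]
clock: 32.05
eef_pos: [0.4286, 0.2577, 0.0804]
ee_rot: [0.63, 0.777, 0.001, 0.0]
wrist_force: [-0.4, -1.5, 6.5]
finger_gap: 0.0173
grasp_force: 88.5
clock: 32.55
eef_pos: [0.4282, 0.2577, 0.2109]
ee_rot: [0.629, 0.777, 0.002, 0.0]
wrist_force: [-0.4, 1.0, -2.4]
finger_gap: 0.0174
grasp_force: 89.2
```

```bash
python3 -m pendant '[[[0.128,-0.238,0,0,0,-0.209],[0.128,-0.238,0,0,0,-0.209],[0.128,-0.238,0,0,0,-0.209],[0.128,-0.238,0,0,0,-0.209],[0.128,-0.238,0,0,0,-0.209],[0.128,-0.238,0,0,0,-0.209],[0.128,-0.238,0,0,0,-0.209],[0.128,-0.238,0,0,0,-0.209],[0.128,-0.238,0,0,0,-0.209]]]'; python3 -m pendant '[[[0,0,-0.03,0,0,0],[0,0,-0.06,0,0,0],[0,0,-0.085,0,0,0],[0,0,-0.095,0,0,0],[0,0,-0.1,0,0,0],[0,0,-0.1,0,0,0],[0,0,-0.1,0,0,0]]]'; python3 -c "
from h import *
st()"
```

```text
clock: 33.45
eef_pos: [0.5544, 0.0208, 0.2075]
ee_rot: [0.706, 0.708, -0.001, -0.001]
wrist_force: [0.1, 0.8, -2.9]
finger_gap: 0.0173
grasp_force: 89.1
clock: 34.15
eef_pos: [0.5564, 0.0195, 0.1101]
ee_rot: [0.707, 0.707, 0.001, 0.001]
wrist_force: [0.6, 0.2, -2.3]
finger_gap: 0.0177
grasp_force: 89.0
t 34.1 p [556.4  19.5 110.1] yaw 0.0 z [ 0.002  0.    -1.   ] q7 0.16 gap 17.7 gf 89.0 wf [ 0.6  0.2 -2.3]
```

```bash
python3 -m pendant '[[[0,0,-0.01,0,0,0],[0,0,-0.015,0,0,0],[0,0,-0.02,0,0,0],[0,0,-0.02,0,0,0],[0,0,-0.02,0,0,0]]]'; python3 -m pendant '[[[0,0,0.001,0,0,0],[0,0,0.001,0,0,0],[0,0,0.001,0,0,0],[0,0,0.03,0,0,0],[0,0,0.07,0,0,0],[0,0,0.11,0,0,0],[0,0,0.16,0,0,0],[0,0,0.16,0,0,0]]]' 0.036;python3 -m pendant '[[[0,-0.18,0,0,0,0],[0,-0.18,0,0,0,0],[0,-0.18,0,0,0,0],[0,-0.18,0,0,0,0],[-0.085,-0.18,0,0,0,0],[-0.085,-0.18,0,0,0,0],[-0.085,-0.18,0,0,0,0],[-0.085,-0.18,0,0,0,0]]]' 0;  python3 -c "
from h import *
c,s,y=look()
cv2.imwrite('pics/p7.png',cv2.resize(c['frame'][150:290,190:420],None,fx=3.4,fy=3.4,interpolation=cv2.INTER_CUBIC))
cv2.imwrite('pics/p7s.png',cv2.resize(r.camera('side')['frame'][165:265,240:400],None,fx=5,fy=5,interpolation=cv2.INTER_CUBIC))
"
```

```text
clock: 34.65
eef_pos: [0.5557, 0.0192, 0.0904]
ee_rot: [0.707, 0.707, 0.0, -0.001]
wrist_force: [-4.4, 0.6, 12.7]
finger_gap: 0.0176
grasp_force: 90.9
clock: 35.45
eef_pos: [0.5593, 0.0188, 0.2555]
ee_rot: [0.707, 0.707, 0.005, 0.004]
wrist_force: [1.5, -0.7, 0.9]
finger_gap: 0.0361
grasp_force: 0.0
clock: 36.25
eef_pos: [0.4706, -0.1608, 0.249]
ee_rot: [0.707, 0.707, 0.0, 0.0]
wrist_force: [-0.5, -0.2, 0.6]
finger_gap: 0.0001
grasp_force: 0.0
[317.6 227.1] [487.1 -38.3] 85.7 96.9 82.1
[345. 236.] [ 452.5 -131.3] 67.3 197.7 34.0
[330.7 206.8] [555.3 -83. ] 0.5 61.6 23.0
[300.5 207.2] [557.  24.] -0.9 93.7 23.1
[300.8 192.6] [608.   22.1] -1.4 98.1 25.8
[332.1 192.3] [608.6 -87.2] 2.3 68.9 24.5
[373.8 198.5] [ 573.9 -231.6] -21.3 154.9 110.5
[301.8 180.5] [649.4  21.2] -0.9 99.7 14.0
t 36.3 p [ 471.6 -160.6  249.2] yaw 0.0 z [ 0.002 -0.    -1.   ] q7 0.41 gap 0.2 gf 0.0 wf [ 1.1 -1.   0.5]
```

View pics/p7s.png

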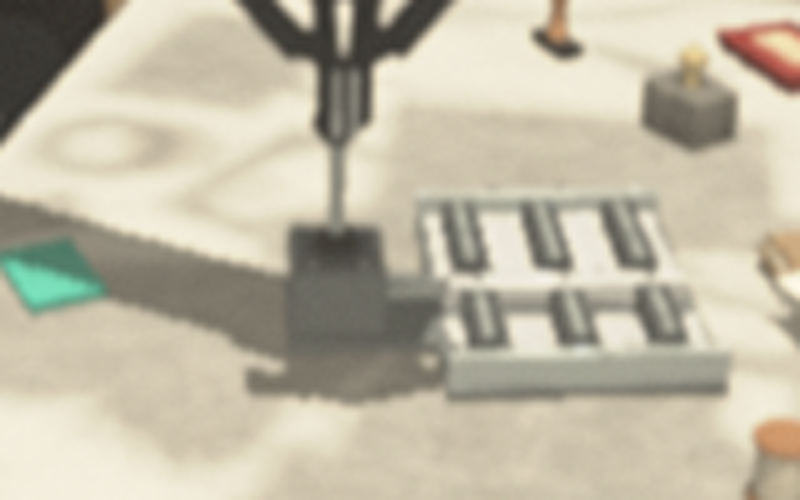

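The side view shows all six bars flat in their lanes, longs at crop (463–630,235) and shorts at (480–660,315). The closed fingers stand in line with the lever shaft at (338,180). Next I'll push the lever left.

```bash
python3 -m pendant '[[[0,0.02,-0.03,0,0,0],[0,0.04,-0.06,0,0,0],[0,0.065,-0.066,0,0,0],[0,0.08,-0.066,0,0,0],[0,0.08,-0.066,0,0,0],[0,0.08,-0.066,0,0,0]]]'; python3 -m pendant '[[[0,0.015,0,0,0,0],[0,0.022,0,0,0,0],[0,0.029,0,0,0,0],[0,0.036,0,0,0,0],[0,0.043,0,0,0,0],[0,0.048,0,0,0,0],[0,0.052,0,0,0,0],[0,0.052,0,0,0,0]]]';  python3 -c "
from h import *
st()
cv2.imwrite('pics/p8.png',cv2.resize(r.camera('side')['frame'][165:265,240:400],None,fx=5,fy=5,interpolation=cv2.INTER_CUBIC))
"
```

```text
clock: 36.95
eef_pos: [0.4718, -0.0809, 0.1831]
ee_rot: [0.707, 0.708, 0.0, 0.001]
wrist_force: [-0.8, -0.1, 0.4]
finger_gap: 0.0002
grasp_force: 0.0
clock: 37.75
eef_pos: [0.4702, -0.0288, 0.1827]
ee_rot: [0.707, 0.707, -0.001, -0.0]
wrist_force: [-0.2, -2.6, -2.2]
finger_gap: 0.0
grasp_force: 1.7
t 37.8 p [470.2 -28.8 182.7] yaw 0.0 z [-0.001 -0.    -1.   ] q7 0.17 gap 0.0 gf 1.7 wf [-0.2 -2.6 -2.2]
```

```bash
python3 -m pendant '[[[0,0.003,0,0,0,0],[0,0.003,0,0,0,0],[0,0.003,0,0,0,0]]]'; python3 -m pendant '[[[0,0.003,0,0,0,0],[0,0.003,0,0,0,0],[0,0.003,0,0,0,0]]]';python3 -m pendant '[[[0,0.002,0,0,0,0],[0,0.002,0,0,0,0],[0,0.002,0,0,0,0]]]'
```

```text
clock: 38.1
eef_pos: [0.4701, -0.0262, 0.1827]
ee_rot: [0.707, 0.707, -0.001, -0.0]
wrist_force: [-1.4, -5.5, -3.3]
finger_gap: 0.0001
grasp_force: 2.4
clock: 38.4
eef_pos: [0.47, -0.0233, 0.1827]
ee_rot: [0.707, 0.707, -0.001, -0.0]
wrist_force: [-1.3, -5.1, -3.6]
finger_gap: -0.0002
grasp_force: 2.6
clock: 38.7
eef_pos: [0.4699, -0.0218, 0.1826]
ee_rot: [0.707, 0.707, -0.001, -0.0]
wrist_force: [-0.5, -5.9, -4.4]
finger_gap: -0.0
grasp_force: 3.2
```

```bash
python3 -m pendant '[[[0,0.002,0,0,0,0],[0,0.002,0,0,0,0],[0,0.002,0,0,0,0]]]'; python3 -m pendant '[[[0,0.002,0,0,0,0],[0,0.002,0,0,0,0],[0,0.002,0,0,0,0]]]';  python3 -c "
from h import *
st()
cv2.imwrite('pics/p8.png',cv2.resize(r.camera('side')['frame'][165:265,240:400],None,fx=5,fy=5,interpolation=cv2.INTER_CUBIC))
"
```

```text
clock: 39.0
eef_pos: [0.4699, -0.0214, 0.1826]
ee_rot: [0.708, 0.706, -0.002, 0.001]
wrist_force: [-0.4, -10.1, -4.2]
finger_gap: 0.0003
grasp_force: 5.2
clock: 39.3
eef_pos: [0.4698, -0.0211, 0.1826]
ee_rot: [0.708, 0.706, -0.002, 0.001]
wrist_force: [-1.3, -14.2, -5.3]
finger_gap: 0.0002
grasp_force: 7.4
t 39.3 p [469.8 -21.1 182.6] yaw -0.2 z [-0.001 -0.005 -1.   ] q7 0.14 gap 0.2 gf 7.4 wf [ -1.3 -14.2  -5.3]
```

View pics/p8.png

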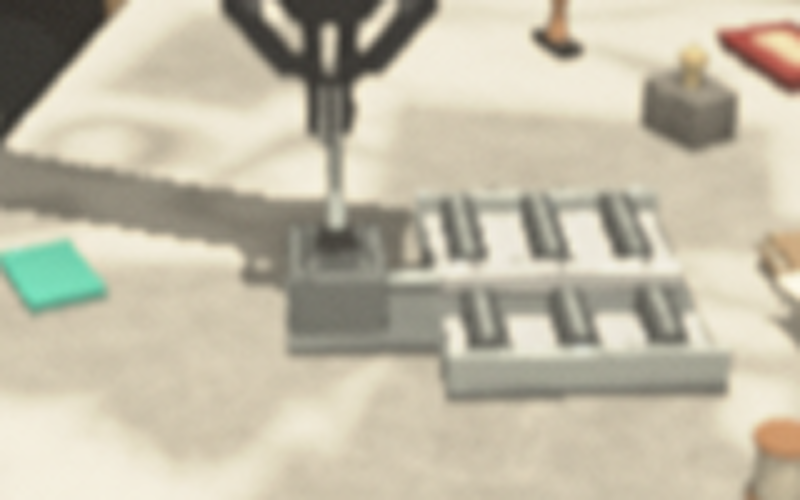

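At full left the lever is on its end stop (14 N), and the pusher has moved over with the long bars up against the left stop at crop (460,225). I'll hold it a second, let it return, then cross over above it.

```bash
python3 -m pendant '[[[0,0,0,0,0,0],[0,0,0,0,0,0],[0,0,0,0,0,0],[0,0,0,0,0,0],[0,0,0,0,0,0],[0,0,0,0,0,0],[0,0,0,0,0,0],[0,0,0,0,0,0],[0,0,0,0,0,0],[0,0,0,0,0,0]]]' | head -3; python3 -m pendant '[[[0,-0.02,0,0,0,0],[0,-0.04,0,0,0,0],[0,-0.06,0,0,0,0],[0,-0.08,0,0,0,0],[0,-0.09,0,0,0,0],[0,-0.09,0.02,0,0,0],[0,-0.09,0.06,0,0,0],[0,-0.09,0.08,0,0,0],[0,-0.09,0.08,0,0,0],[0,-0.09,0.08,0,0,0]]]'; python3 -c "
from h import *
st()
cv2.imwrite('pics/p9.png',cv2.resize(r.camera('side')['frame'][165:265,240:400],None,fx=5,fy=5,interpolation=cv2.INTER_CUBIC))
"
```

```text
clock: 40.35
eef_pos: [0.4699, -0.0211, 0.1826]
ee_rot: [0.708, 0.706, -0.002, 0.001]
clock: 41.35
eef_pos: [0.4709, -0.1057, 0.2631]
ee_rot: [0.707, 0.708, 0.001, -0.0]
wrist_force: [-0.1, -0.7, -0.8]
finger_gap: -0.0003
grasp_force: 0.0
t 41.4 p [ 470.9 -105.7  263.1] yaw 0.1 z [ 0.001  0.001 -1.   ] q7 0.27 gap -0.3 gf 0.0 wf [-0.1 -0.7 -0.8]
```

View pics/p9.png

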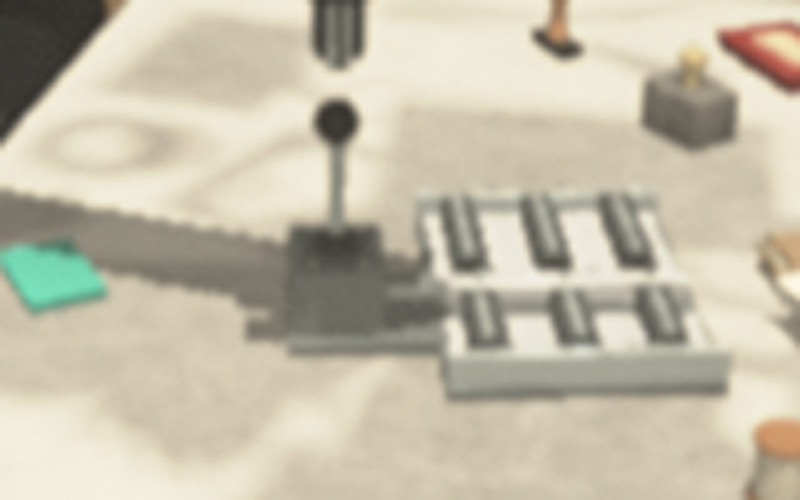

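The lever is upright again with its knob at (336,120), and the long bars are at their stop. Now the mirror push to the right.

```bash
python3 -m pendant '[[[0,0.04,0,0,0,0],[0,0.08,0,0,0,0],[0,0.114,0,0,0,0],[0,0.114,0,0,0,0],[0,0.114,-0.03,0,0,0],[0,0.114,-0.06,0,0,0],[0,0.114,-0.08,0,0,0],[0,0.114,-0.08,0,0,0],[0,0.114,-0.08,0,0,0]]]'; python3 -m pendant '[[[0,-0.015,0,0,0,0],[0,-0.022,0,0,0,0],[0,-0.029,0,0,0,0],[0,-0.036,0,0,0,0],[0,-0.043,0,0,0,0],[0,-0.05,0,0,0,0],[0,-0.056,0,0,0,0],[0,-0.059,0,0,0,0],[0,-0.059,0,0,0,0]]]'; python3 -m pendant '[[[0,-0.003,0,0,0,0],[0,-0.003,0,0,0,0],[0,-0.003,0,0,0,0]]]'
```

```text
clock: 42.3
eef_pos: [0.4704, 0.0067, 0.1826]
ee_rot: [0.707, 0.707, -0.001, -0.0]
wrist_force: [1.0, -0.5, 0.2]
finger_gap: 0.0001
grasp_force: 0.0
clock: 43.2
eef_pos: [0.4699, -0.0517, 0.1825]
ee_rot: [0.707, 0.707, -0.001, -0.001]
wrist_force: [-2.0, 3.1, -3.1]
finger_gap: 0.0002
grasp_force: 1.9
clock: 43.5
eef_pos: [0.4699, -0.0542, 0.1825]
ee_rot: [0.707, 0.707, -0.001, -0.001]
wrist_force: [-0.9, 4.9, -4.6]
finger_gap: 0.0001
grasp_force: 2.5
```

```bash
python3 -m pendant '[[[0,-0.003,0,0,0,0],[0,-0.003,0,0,0,0],[0,-0.003,0,0,0,0]]]' | sed -n 2,4p; python3 -m pendant '[[[0,-0.002,0,0,0,0],[0,-0.002,0,0,0,0],[0,-0.002,0,0,0,0]]]'| sed -n 2,4p; python3 -m pendant '[[[0,-0.002,0,0,0,0],[0,-0.002,0,0,0,0],[0,-0.002,0,0,0,0]]]'| sed -n 2,4p
```

```text
eef_pos: [0.4699, -0.0547, 0.1825]
ee_rot: [0.706, 0.708, 0.0, -0.002]
wrist_force: [-0.4, 11.0, -3.2]
eef_pos: [0.4699, -0.0551, 0.1824]
ee_rot: [0.706, 0.708, 0.001, -0.003]
wrist_force: [-0.9, 14.3, -2.0]
eef_pos: [0.4699, -0.0554, 0.1824]
ee_rot: [0.705, 0.709, 0.002, -0.004]
wrist_force: [-0.8, 19.1, -1.9]
```

The lever is on the right end stop. I'll hold a second, release, and retreat to the left and up.

```bash
python3 -m pendant '[[[0,0,0,0,0,0],[0,0,0,0,0,0],[0,0,0,0,0,0],[0,0,0,0,0,0],[0,0,0,0,0,0],[0,0,0,0,0,0],[0,0,0,0,0,0],[0,0,0,0,0,0],[0,0,0,0,0,0],[0,0,0,0,0,0]]]' | head -2; python3 -m pendant '[[[0,0.02,0,0,0,0],[0,0.04,0,0,0,0],[0,0.06,0,0,0,0],[0,0.08,0,0,0,0],[0,0.1,0,0,0,0],[0,0.12,0.02,0,0,0],[0,0.16,0.06,0,0,0],[0,0.21,0.1,0,0,0],[0,0.26,0.12,0,0,0],[0,0.3,0.12,0,0,0]]]'|sed -n 2p; python3 -m pendant '[[[0,0.03,0,0,0,0],[0,0.06,0,0,0,0],[0,0.06,0,0,0,0]]]'|sed -n 2p; python3 -c "
from h import *
c,s,y=look()
a=cv2.resize(c['frame'][160:240,275:355],(400,400),interpolation=cv2.INTER_CUBIC)
b=cv2.resize(r.camera('side')['frame'][175:255,280:400],(600-0,400),interpolation=cv2.INTER_CUBIC)
cv2.imwrite('pics/p10.png',np.hstack([np.clip(a*1.6,0,255).astype(np.uint8),b[:,100:500]]))
"
```

```text
clock: 45.4
eef_pos: [0.4699, -0.0554, 0.1824]
eef_pos: [0.4728, 0.2263, 0.3046]
eef_pos: [0.4708, 0.2903, 0.3013]
[318.7 230.9] [473.7 -38.9] -0.5 86.0 69.0
[299.4 207.2] [556.8  27.2] 0.5 88.6 23.2
[334.5 206. ] [563.9 -89.5] 1.4 69.8 40.4
[298.9 192.5] [608.7  27.5] -0.9 89.0 25.2
[332.8 192.1] [609.6 -89.5] -0.3 66.8 27.7
[197.7 218.7] [529.  375.9] -68.5 257.1 68.3
[298.6 180.5] [651.9  28.9] -0.9 86.8 9.1
t 46.8 p [471.1 287.4 301.1] yaw 0.2 z [ 0.002 -0.001 -1.   ] q7 -0.53 gap 0.3 gf 0.0 wf [ 0.8 -0.9 -0.2]
```

View pics/p10.png

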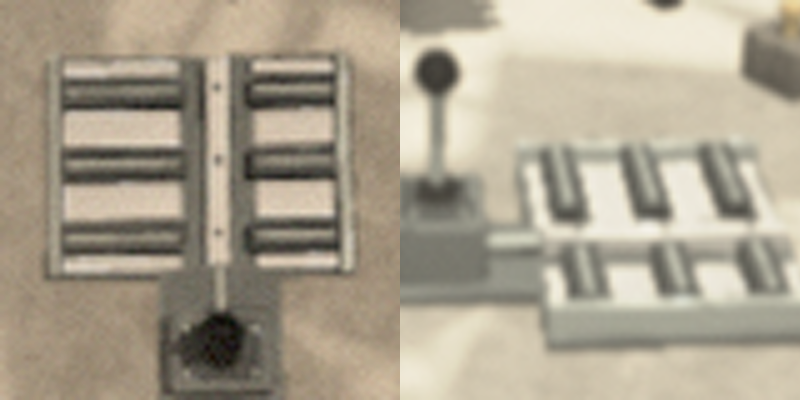

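All bars lie flat in their lanes and the lever is upright with its knob at (220,340) and (437,70). The left bars read y≈27.3, as expected. The dark stop face blurs the right-row reading, so I'll check those edges with one intensity profile.

Run:
```python
from h import *
F=[r.camera("top") for _ in range(6)];c=F[0];g=np.mean([x["frame"].max(2) for x in F],0).astype(np.float32)
def prof(X,ys):
    out=np.zeros(len(ys))
    for dx in (-5,0,5):
        p=proj(c,[[ (X+dx)/1000,y/1000,.03] for y in ys]).astype(np.float32)
        out+=cv2.remap(g,p[:,0].reshape(1,-1),p[:,1].reshape(1,-1),cv2.INTER_CUBIC)[0]/3
    return out.round().astype(int)
ya=np.arange(-44,-70,-2);yl=np.arange(-34,-8,2)
for X in(556.4,608.4,660.4):print("R",dict(zip(ya.tolist(),prof(X,ya).tolist())));print("L",dict(zip(yl.tolist(),prof(X,yl).tolist())))
```

```text
R {-44: 118, -46: 97, -48: 77, -50: 74, -52: 73, -54: 69, -56: 56, -58: 45, -60: 44, -62: 51, -64: 59, -66: 65, -68: 66}
L {-34: 127, -32: 113, -30: 87, -28: 66, -26: 62, -24: 74, -22: 77, -20: 74, -18: 67, -16: 59, -14: 55, -12: 58, -10: 65}
R {-44: 122, -46: 107, -48: 82, -50: 69, -52: 74, -54: 69, -56: 59, -58: 46, -60: 39, -62: 44, -64: 53, -66: 62, -68: 66}
L {-34: 122, -32: 104, -30: 79, -28: 62, -26: 65, -24: 73, -22: 74, -20: 70, -18: 63, -16: 56, -14: 53, -12: 57, -10: 62}
R {-44: 128, -46: 116, -48: 90, -50: 69, -52: 70, -54: 70, -56: 65, -58: 55, -60: 48, -62: 50, -64: 58, -66: 64, -68: 67}
L {-34: 118, -32: 99, -30: 66, -28: 45, -26: 54, -24: 65, -22: 71, -20: 70, -18: 64, -16: 60, -14: 60, -12: 65, -10: 69}
```

The pusher-to-bar gap is about 15–16 mm on both sides, so both rows are flush against their stops. Handing in.

```bash
python3 -c "
from rig import r
print(r.job_done())"
```

```text
the job is handed in; nothing more can be done
None
```

All six bars are in the tray: three long in the left row and three short in the right, flush to within about 1 mm of their outer stops. I jogged the lever fully left and then fully right, about a second each, and it sprang back upright both times; the job is handed in and no verdict came back.

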